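# Put a tray of bushings up into its rack lane

## Task

Put the loaded blue tray with the steel handle bar away into the empty lane of the rack board: raise its handle end up onto the edge of the board with its other end still on the bench, then slide it in until it lies flat and fully home against the back stop. Do not carry the whole tray through the air, and leave the tray in the neighbouring lane where it is.

Things in the scene. Friction and masses are not known exactly. Their poses are not given: they have to be found in the camera images.
- tray: Blue open tray of black bushings, the only one with a handle; loose, 0.5 to 0.8 kg, slides at 2 to 8 N. 180 long, 120 wide, walls 50 high, 4 thick (mm). Origin: middle of the lower edge of the plain rear end; x runs along it to the handle end, z up. Starts on the bench, handle end 20 to 70 mm short of the board, pointing roughly into the lane. Tips level once over half is past the edge.
- tray_handle (a point): Middle of the tray's handle: a round steel bar 10 mm thick across the tray (along its y) over the handle end, 100 mm clear between uprights on the side walls. Its axis is 175 mm from the tray's origin along x and 85 mm above the underside, 30 mm clear above the end wall; the last 50 mm of the tray below it is empty. Axes as the tray's.
- dock: Fixed 18 mm thick wooden board on the bench. Origin: at bench level under its front edge (an 18 mm step), mid-way across the EMPTY lane; x points into the lane, z up. Lane 170 mm wide between steel rails (tops 48 mm above bench, from x = 15 mm). Upright back stop 120 mm high, face at x = 200 mm; no finger fits between it and the bar of a tray that is home, so the last bit is pushed from behind.
- stored_tray: Blue tray of bushings of the same size (180 x 120 x 50 mm) but without a handle, loose on the board in the neighbouring lane, about 175 mm to the dock's -y side of the empty lane's middle. To be left alone. Origin at the centre of its underside, x along its length.

How it is judged:
On the way:
1. the tray leans on the step: its handle end is up over the board, its rear edge still down on the bench (below 12 mm) (x of tray_handle in the frame of dock above 0 m and height (world z) of tray_handle above 0.095 m and angle between tray's own z axis and vertical above 0.06 rad and height (world z) of tray below 0.012 m), for 0.1 s.
At the end, for the whole second after the job is handed in: The tray lies flat (within 3 degrees) and at rest on the board, in the empty lane between its rails (within 32 mm of the lane's middle, within 10 degrees of its direction), its handle end within about 11 mm of the back stop (x of tray_handle in the frame of dock above 0.184 m and y of tray_handle in the frame of dock between -0.032 and 0.032 m and y of tray in the frame of dock between -0.032 and 0.032 m and angle between the x axis of tray and the x axis of dock, either way round below 0.18 rad and angle between tray's own z axis and vertical below 0.05 rad and height (world z) of tray between 0.013 and 0.025 m and linear speed of tray below 0.02 m/s); the robot touches nothing.
It fails at once if the whole tray carried: its rear edge more than 50 mm above the bench (height (world z) of tray above 0.05 m).
It fails at once if the tray in the neighbouring lane moved by more than 20 mm (distance of stored_tray from where it was at the start of the episode above 0.02 m).
It also fails if it takes over 53 s, if anything falls off the work surface, if the arm or the gripper's body presses on something with over 40 N, if the wrist force passes 120 N, or if a joint passes its speed limit or range.

## Robot

A 7-joint arm with a two-finger parallel gripper is mounted at the origin on the work surface. World frame = base frame: x ahead of the robot, y to its left, z up, the work surface at z = 0. Lengths are in m, angles in rad, forces in N, time in s.
With the tool pointing down it reaches from about 0.4 to 0.875 m from the base axis. Payload 19.3 kg.
Tool frame: the origin (TCP) lies at the very end of the fingers, on their centre line; the grasp point (between the pads) lies 19 mm behind it; z points along the fingers, x is the direction in which the jaws open and shut, and the axes are right-handed (so a half turn about z gives the same grasp; the last joint's range is limited). The gripper opens to 85 mm and grips with 20 to 120 N. Pads are 22 mm wide; open, the fingers measure 114 mm over their backs; the gripper's body (76 mm by 85 mm) begins 54 mm behind the grasp point. The pads swing forward as they close: fully open they stand 13 mm farther back than shut.
Start: joints at [1.213, 0.521, -0.036, 1.599, 0.021, 1.021, -0.113], TCP at [0.177, -0.599, 0.21] pointing down, gripper open.
Joint ranges: [-2.91, 2.91], [-0.3, 2.13], [-1.5, 1.42], [0.17, 2.43], [-1.26, 4.41], [0.16, 1.93], [-2.52, 2.52]. Speed limits (rad/s): [1.89, 1.89, 2.39, 2.39, 3.01, 3.01, 3.01].

## Interface

Orientations are given as [roll, pitch, yaw] about the fixed x, y, z axes, in that order (R = Rz(yaw) Ry(pitch) Rx(roll)).
In Python, from workcell import bot gives the robot as it stands.
- The arm moves only by the tool jog_arm, never from a script. Its argument "increments" is a list of rows, each an object of numbers: "wx", "wy", "wz": the turn, a rotation vector about the tool's x, y, z in degrees; "x", "y", "z": the shift along the tool's x, y, z in cm; "claw": the opening in per cent of the stroke, from 0 (shut) to 100 (fully open). A call has 1 to 10 rows; each row is the pose to reach, as a shift and turn from the pose measured when the call began, along the tool's axes at that moment; what a row does not reach only later rows make up. A row lasts 1/8 s, in which the tool goes at most 62.5 mm and 10.7 degrees, less where a joint would pass 70% of its speed; a pose out of reach is approached as far as the arm can. A call with a gripper value outside its range is refused whole. The fingers move at their own pace and stop on an object; "squeeze" is the grip in N (left out, the last holds). Time passes only in rows, so rows that repeat a pose let the fingers close. It gives the time, the measured TCP pose, the force and the opening at its end, in the units of the state.
- bot.observe(): the state, without advancing time (a new reading comes with each control period).
- bot.grab_frame(name): name is "scene" or "top"; returns a dict with "pixels" (400x640x3 uint8, red, green, blue), "fov_y" (degrees; the focal length in pixels is half the picture's height over the tangent of half this angle, whatever the lens; pixels are square), "cx", "cy" (the principal point, pixels), "k1" (the pictures are not rectified: a ray, as slopes to the right and down, at radius r is drawn at 1 + k1 r^2 times it, then the intrinsics apply), "origin" and "orientation" of the camera in the world. Camera axes: x right, y down, z forward; pixel columns grow to the right and rows downward; lengths in m; the calibration is good to about 2 mm. A picture is of the moment at which its call begins. There is no depth.
- bot.job_done(): hands the job in, once; it reports no verdict.
The state is a dict: "clock": time; "qpos": joint angles; "qd": joint speeds; "joint_efforts": joint torques, N m; "position": TCP position; "tool_rot": TCP orientation; "force": force on the tool from outside, world axes, zero at the start; "moment": the same for the moment, N m; "grip_width": finger opening in m.
Only numpy, scipy, OpenCV 4.12 (cv2) and the standard library are available. Lean on these libraries where they do the work, as an engineer would, in place of code of your own. Each camera call takes 0.05 s, during which the arm holds its last target.

## Working session

There is one attempt and no reset: what is moved stays moved. The work goes in short steps, Python scripts to look and compute and a tool call to move; the robot and the scene stay as the last step left them, time stands still between calls to the robot, and variables do not carry over. Pictures are saved under pics/ and viewed, and the job is handed in when it is done.

Besides the shell and the picture viewer there is one more tool, called after ">>>" as name([rows], argument=value, ...), one row to a line, values as JSON. jog_arm: Moves the arm, as the interface text tells. Its arguments: {"type":"object","properties":{"increments":{"type":"array","items":{"type":"object","properties":{"wx":{"type":"number"},"wy":{"type":"number"},"wz":{"type":"number"},"x":{"type":"number"},"y":{"type":"number"},"z":{"type":"number"},"claw":{"type":"number"}}}},"squeeze":{"type":"number"}},"required":["increments"]}

```bash
ls; mkdir -p pics
python3 - <<'E'
from workcell import bot
import cv2
print(bot.observe())
for n in ("scene","top"):
    f=bot.grab_frame(n); cv2.imwrite(f"pics/{n}0.png",f["pixels"][:,:,::-1])
    print({k:v for k,v in f.items() if k!="pixels"})
E
```

```text
pics
{'clock': 0.0, 'qpos': array([ 1.21278097,  0.5219884 , -0.03629457,  1.60001725,  0.02123534,
        1.02107573, -0.11278418]), 'qd': array([-0.00115304,  0.00042531,  0.00040732, -0.00059176,  0.00199522,
        0.00021291, -0.00057219]), 'joint_efforts': array([-1.35907725e-03, -9.27083087e+01,  1.97883256e+00, -3.69922578e+01,
        1.78392988e-02,  8.13479943e-03,  8.62449099e-06]), 'position': array([ 0.17724454, -0.5989689 ,  0.20993877]), 'tool_rot': array([ 3.14146800e+00,  1.09641676e-03, -1.28298501e+00]), 'force': array([-0.47194379,  0.14705707,  0.30727182]), 'moment': array([-0.01039946,  0.06393203, -0.00948108]), 'grip_width': 0.08536413692458651}
{'fov_y': 50.89367117800822, 'cx': 324.7396042157175, 'cy': 196.22767746560007, 'k1': -0.06325972445080556, 'origin': array([0.935516  , 0.52826345, 0.75137277]), 'orientation': array([-2.37489139,  0.01182482,  2.54329762])}
{'fov_y': 49.00645779382598, 'cx': 318.7618068392078, 'cy': 202.95802360467886, 'k1': 0.007094038266739911, 'origin': array([ 0.54005843, -0.05347523,  0.97836386]), 'orientation': array([-3.10995502,  0.01664111, -1.57524624])}
```

View pics/scene0.png

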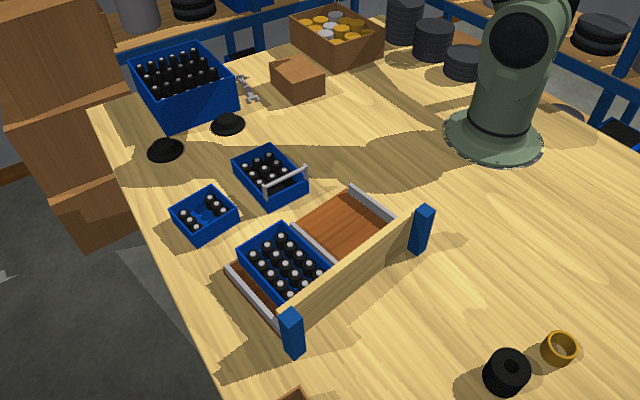

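View pics/top0.png

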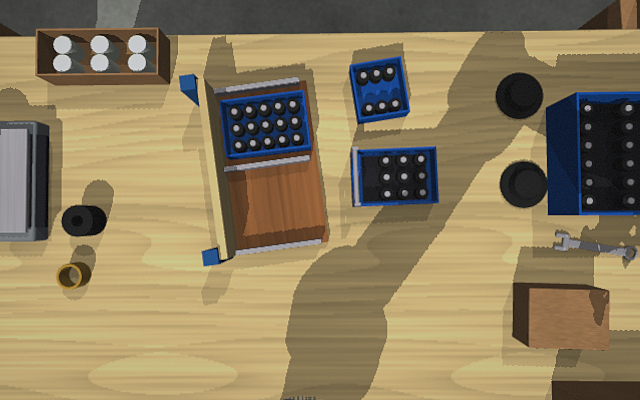

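```bash
cat > h.py <<'E'
import numpy as np, cv2
from scipy.spatial.transform import Rotation as R
def cam(f):
    F=200/np.tan(np.radians(f["fov_y"]/2)); return F,R.from_euler('xyz',f["orientation"]).as_matrix(),np.array(f["origin"])
def proj(f,P):
    F,M,o=cam(f); p=(np.atleast_2d(P)-o)@M; s=p[:,:2]/p[:,2:]; r2=(s**2).sum(1,keepdims=True)
    return s*(1+f["k1"]*r2)*F+[f["cx"],f["cy"]]
def back(f,uv,z):
    F,M,o=cam(f); d=(np.atleast_2d(uv)-[f["cx"],f["cy"]])/F; s=d.copy()
    for _ in range(20): s=d/(1+f["k1"]*(s**2).sum(1,keepdims=True))
    r=np.c_[s,np.ones(len(s))]@M.T; return o+r*((z-o[2])/r[:,2:])
def T(x,y,yaw,P,z=0,pitch=0):
    return np.asarray(P)@R.from_euler('zy',[yaw,-pitch]).as_matrix().T+[x,y,z]
def crop(f,x0,y0,w,h,s,name):
    c=f["pixels"][y0:y0+h,x0:x0+w,::-1]; cv2.imwrite(name,cv2.resize(c,None,fx=s,fy=s,interpolation=cv2.INTER_CUBIC))
E
python3 - <<'E'
from workcell import bot
from h import *
import pickle
f={n:bot.grab_frame(n) for n in ("scene","top")}
pickle.dump(f,open("f0.pkl","wb"))
crop(f["top"],190,50,260,220,3,"pics/t1.png")
crop(f["scene"],210,130,240,200,3,"pics/s1.png")
E
```

```text
(no output)
```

View pics/t1.png

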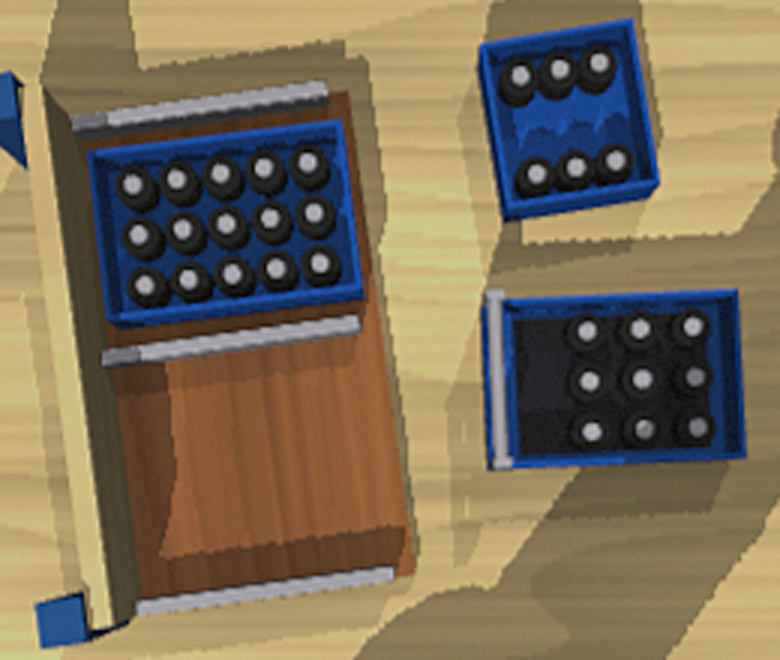

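View pics/s1.png

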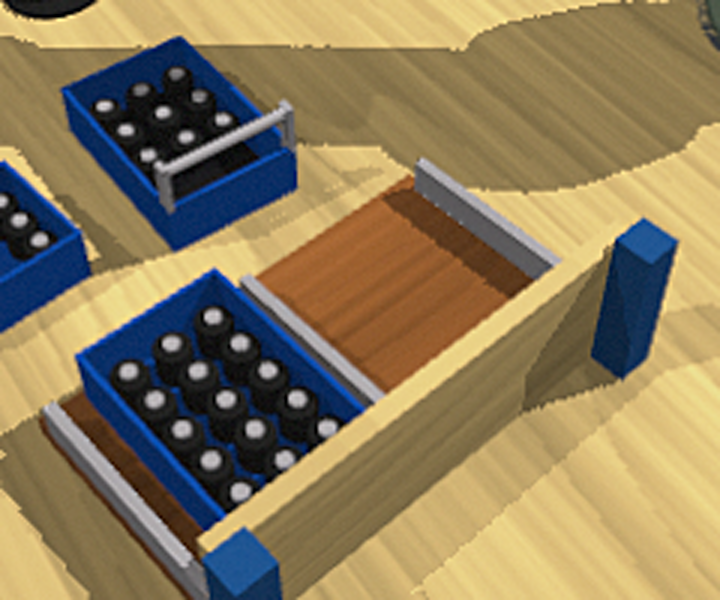

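```bash
cat > fit.py <<'E'
from h import *
import pickle
from scipy.optimize import least_squares
f=pickle.load(open("f0.pkl","rb")); t,s=f["top"],f["scene"]
tp=lambda *a: np.array(a)/3+[190,50]
sp=lambda *a: np.array(a)/3+[210,130]
# tray
A=[(t,tp(738,290),(0,-.06,.05)),(t,tp(746,457),(0,.06,.05)),(t,tp(485,300),(.18,-.06,0)),(t,tp(488,468),(.18,.06,0)),
 (s,sp(63,90),(0,-.06,.05)),(s,sp(180,38),(0,.06,.05)),(s,sp(297,150),(.18,.06,.05)),(s,sp(177,250),(.18,-.06,0)),(s,sp(297,190),(.18,.06,0))]
B=[(t,tp(412,575),(0,.09,.018)),(t,tp(393,570),(.015,.087,.048)),(t,tp(358,322),(.015,-.087,.048)),
 (s,sp(243,280),(.015,-.087,.048)),(s,sp(420,162),(.015,.087,.048)),(t,tp(380,330),(0,-.085,.018))]
def fit(L,x0):
    g=lambda x:np.concatenate([(proj(c,T(*x,np.array([q])))-p).ravel() for c,p,q in L])
    r=least_squares(g,x0,loss='soft_l1'); print(r.x.round(4),np.degrees(r.x[2]).round(2)); print(g(r.x).reshape(-1,2).round(1).tolist()); return r.x
# y-axis check: dock y=+ side is at robot side
a=fit(A,[.6,-.3,1.6]); d=fit(B,[.55,-.05,1.7])
print("back check", back(t,[tp(412,575),tp(348,92)],.018))
def lines(im,c,pts,col):
    p=proj(c,pts); 
    for i in range(len(p)-1): cv2.line(im,tuple((p[i]*2).round().astype(int).tolist()),tuple((p[i+1]*2).round().astype(int).tolist()),col,1,cv2.LINE_AA)
for n,c in f.items():
    im=cv2.resize(c["pixels"][:,:,::-1],None,fx=2,fy=2)
    for z in (0,.05): lines(im,c,T(*a,[(0,-.06,z),(.18,-.06,z),(.18,.06,z),(0,.06,z),(0,-.06,z)]),(0,255,0))
    lines(im,c,T(*a,[(.175,-.05,.085),(.175,.05,.085)]),(0,0,255))
    lines(im,c,T(*d,[(.2,-.085,.018),(0,-.085,.018),(0,.085,.018),(.2,.085,.018),(.2,-.085,.018)]),(0,255,255))
    for y in(-.085,.085): lines(im,c,T(*d,[(.2,y,.048),(.015,y,.048)]),(255,0,255))
    lines(im,c,T(*d,[(.2,.085,.12),(.2,-.26,.12)]),(255,255,0))
    im=im[80:560,340:940] if n=="top" else im[240:700,380:980]
    cv2.imwrite(f"pics/fit_{n}.png",im)
c,sn=np.cos(d[2]),np.sin(d[2])
def todock(p): v=np.array(p)[:2]-d[:2]; return v@np.array([[c,-sn],[sn,c]])
h=T(*a,[(.175,0,.085)])[0]; print("handle",h,"dock",todock(h),"rear",todock(a[:2]))
E
python3 fit.py
```

```text
[ 0.6272 -0.2873  1.5956] 91.42
[[-0.4, 0.1], [-0.9, 1.1], [-2.5, 2.9], [-1.8, 0.5], [-2.1, -1.5], [-0.6, -1.8], [-1.9, -1.7], [-2.5, 0.7], [-1.0, -0.6]]
[ 0.5796 -0.0439  1.6991] 97.35
[[-0.3, -2.0], [-1.1, -0.1], [-0.3, 1.4], [-0.2, -2.9], [-2.2, -0.7], [-0.2, 0.5]]
back check [[ 0.48588742 -0.05596637  0.018     ]
 [ 0.8409869  -0.01063146  0.018     ]]
handle [ 0.62289893 -0.11239765  0.085     ] dock [-0.07347726 -0.03418831] rear [-0.24754023 -0.01610285]
```

View overlay.

View pics/fit_top.png

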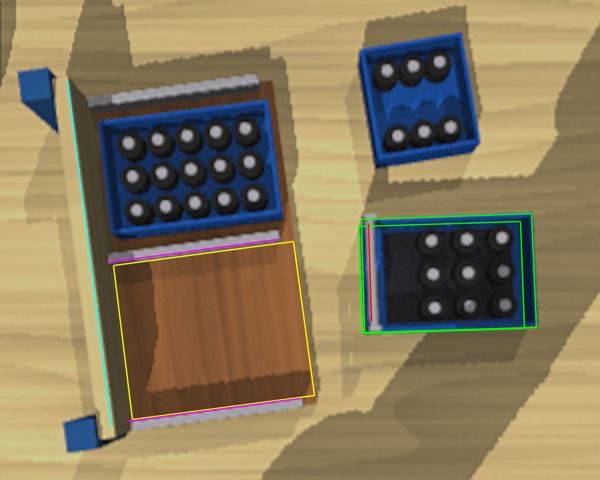

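View pics/fit_scene.png

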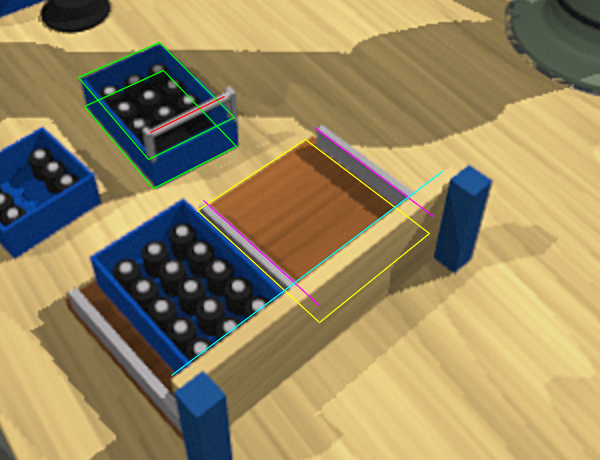

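```bash
cat > go.py <<'E'
from h import *
from workcell import bot
D=np.array([.5796,-.0439,1.6991])
def w(dx,dy): c,s=np.cos(D[2]),np.sin(D[2]); return D[:2]+[c*dx-s*dy,s*dx+c*dy]
def dock(p): c,s=np.cos(D[2]),np.sin(D[2]); v=np.array(p)[:2]-D[:2]; return np.array([c*v[0]+s*v[1],-s*v[0]+c*v[1]])
def inc(xyz,yaw,pitch=0):
    "pitch: tool leaned with the tray's tilt (handle up), rad"
    o=bot.observe(); M=R.from_euler('xyz',o["tool_rot"])
    G=R.from_euler('z',yaw)*R.from_euler('y',pitch)*R.from_euler('x',np.pi)
    d=M.inv().apply(np.array(xyz)-o["position"])*100; r=np.degrees((M.inv()*G).as_rotvec())
    print("shift cm",d.round(2),"turn deg",r.round(2))
def st():
    o=bot.observe(); print(o["clock"],"pos",o["position"].round(4),"rpy",np.degrees(o["tool_rot"]).round(2),"F",o["force"].round(1),"M",o["moment"].round(2),"w",round(o["grip_width"],4),"dock",dock(o["position"]).round(4),"yaw-dock",round((np.degrees(o["tool_rot"][2]-D[2])+180+180)%360-180,2))
E
python3 - <<'E'
from go import *
st(); inc([.623,-.112,.24],-1.546); inc([.623,-.112,.16],-1.546); inc([.623,-.112,.066],-1.546)
import pickle
t=pickle.load(open("f0.pkl","rb"))["top"]
print(back(t,[(513,285),(513,345),(548,95),(548,215)],.1).round(3))
E
```

```text
0.2 pos [ 0.1773 -0.5991  0.2102] rpy [ 1.800e+02  4.000e-02 -7.351e+01] F [-0.2  0.  -0.4] M [ 0.03 -0.02 -0.03] w 0.0852 dock [-0.4992  0.47  ] yaw-dock 9.14
shift cm [-34.06 -56.56  -2.96] turn deg [1.000e-02 4.000e-02 1.507e+01]
shift cm [-34.05 -56.56   5.04] turn deg [1.000e-02 4.000e-02 1.507e+01]
shift cm [-34.05 -56.56  14.44] turn deg [1.000e-02 4.000e-02 1.507e+01]
[[ 0.404 -0.422  0.1  ]
 [ 0.287 -0.419  0.1  ]
 [ 0.781 -0.498  0.1  ]
 [ 0.542 -0.493  0.1  ]]
```

>>> jog_arm([
  {"z":-4,"claw":50},
  {"x":-8,"y":-13,"z":-5,"claw":50},
  {"x":-34,"y":-56.5,"z":-3,"wz":15,"claw":50},
  {"x":-34,"y":-56.5,"z":-3,"wz":15,"claw":50},
  {"x":-34,"y":-56.5,"z":-3,"wz":15,"claw":50},
  {"x":-34,"y":-56.5,"z":-3,"wz":15,"claw":50},
  {"x":-34,"y":-56.5,"z":-3,"wz":15,"claw":50},
  {"x":-34,"y":-56.5,"z":-3,"wz":15,"claw":50},
  {"x":-34,"y":-56.5,"z":-3,"wz":15,"claw":50},
  {"x":-34,"y":-56.5,"z":-3,"wz":15,"claw":50},
])

```text
schema error: expected keys wx, wy, wz, x, y, z, claw
```

Run:
```python
from go import *
st(); inc([.623,-.112,.15],-1.546); inc([.623,-.112,.066],-1.546)
```

```text
0.2 pos [ 0.1773 -0.5991  0.2102] rpy [ 1.800e+02  4.000e-02 -7.351e+01] F [-0.2  0.  -0.4] M [ 0.03 -0.02 -0.03] w 0.0852 dock [-0.4992  0.47  ] yaw-dock 9.14
shift cm [-34.05 -56.56   6.04] turn deg [1.000e-02 4.000e-02 1.507e+01]
shift cm [-34.05 -56.56  14.44] turn deg [1.000e-02 4.000e-02 1.507e+01]
```

All keys are needed in every row.

>>> jog_arm([
  {"x":0,"y":0,"z":-4,"wx":0,"wy":0,"wz":0,"claw":50},
  {"x":-8,"y":-13,"z":-5,"wx":0,"wy":0,"wz":5,"claw":50},
  {"x":-34,"y":-56.5,"z":-3,"wx":0,"wy":0,"wz":15,"claw":50},
  {"x":-34,"y":-56.5,"z":-3,"wx":0,"wy":0,"wz":15,"claw":50},
  {"x":-34,"y":-56.5,"z":-3,"wx":0,"wy":0,"wz":15,"claw":50},
  {"x":-34,"y":-56.5,"z":-3,"wx":0,"wy":0,"wz":15,"claw":50},
  {"x":-34,"y":-56.5,"z":-3,"wx":0,"wy":0,"wz":15,"claw":50},
  {"x":-34,"y":-56.5,"z":-3,"wx":0,"wy":0,"wz":15,"claw":50},
  {"x":-34,"y":-56.5,"z":-3,"wx":0,"wy":0,"wz":15,"claw":50},
  {"x":-34,"y":-56.5,"z":-3,"wx":0,"wy":0,"wz":15,"claw":50},
])

```text
clock: 1.45
position: [0.5571, -0.1837, 0.2426]
tool_rot: [3.141, 0.0, -1.545]
force: [0.6, -0.8, -0.0]
grip_width: 0.0431
```

Run:
```python
from go import *
st(); inc([.623,-.112,.15],-1.546); inc([.623,-.112,.066],-1.546)
```

```text
1.45 pos [ 0.5571 -0.1837  0.2426] rpy [ 1.7999e+02  3.0000e-02 -8.8520e+01] F [ 0.6 -0.8 -0. ] M [-0.05 -0.04  0.01] w 0.0431 dock [-0.1358  0.0402] yaw-dock -5.87
shift cm [-6.99 -6.77  9.27] turn deg [0.01 0.03 0.06]
shift cm [-6.99 -6.77 17.67] turn deg [0.01 0.03 0.06]
```

>>> jog_arm([
  {"x":-7,"y":-6.8,"z":3,"wx":0,"wy":0,"wz":0,"claw":50},
  {"x":-7,"y":-6.8,"z":9.3,"wx":0,"wy":0,"wz":0,"claw":50},
  {"x":-7,"y":-6.8,"z":9.3,"wx":0,"wy":0,"wz":0,"claw":50},
  {"x":-7,"y":-6.8,"z":9.3,"wx":0,"wy":0,"wz":0,"claw":50},
  {"x":-7,"y":-6.8,"z":9.3,"wx":0,"wy":0,"wz":0,"claw":50},
])

```text
clock: 2.08
position: [0.6235, -0.1135, 0.1514]
tool_rot: [-3.14, -0.0, -1.547]
force: [0.4, 0.2, -0.2]
grip_width: 0.0425
```

Run:
```python
from go import *
st(); inc([.623,-.112,.066],-1.546)
t=bot.grab_frame("top");s=bot.grab_frame("scene")
crop(t,260,80,240,160,3,"pics/t2.png"); crop(s,190,80,240,180,3,"pics/s2.png")
```

```text
2.075 pos [ 0.6235 -0.1135  0.1514] rpy [-1.799e+02 -3.000e-02 -8.862e+01] F [ 0.4  0.2 -0.2] M [-0.02  0.02  0.01] w 0.0425 dock [-0.0747 -0.0347] yaw-dock -5.97
shift cm [-0.16  0.07  8.54] turn deg [-0.1  -0.03 -0.04]
```

View pics/t2.png

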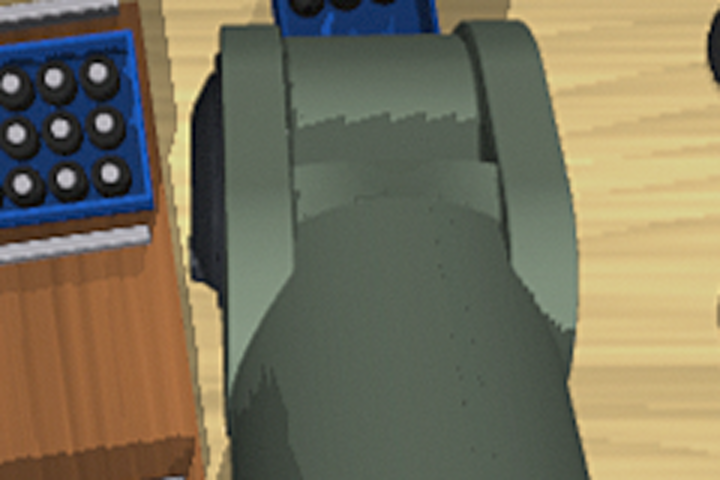

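View pics/s2.png

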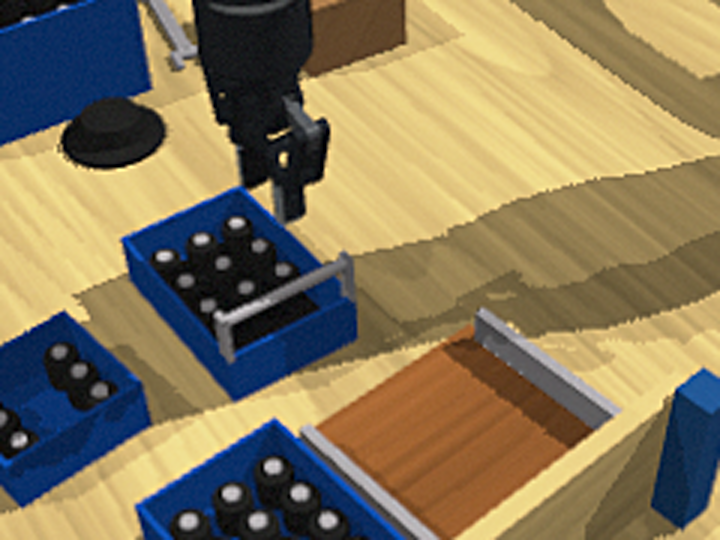

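>>> jog_arm([
  {"x":-0.2,"y":0,"z":4,"wx":0,"wy":0,"wz":0,"claw":50},
  {"x":-0.2,"y":0,"z":6,"wx":0,"wy":0,"wz":0,"claw":50},
  {"x":-0.2,"y":0,"z":8.5,"wx":0,"wy":0,"wz":0,"claw":50},
  {"x":-0.2,"y":0,"z":8.5,"wx":0,"wy":0,"wz":0,"claw":50},
], squeeze=60)

```text
clock: 2.68
position: [0.6229, -0.1116, 0.0657]
tool_rot: [3.141, -0.0, -1.547]
force: [0.1, 0.2, 0.1]
grip_width: 0.0427
```

Run:
```python
from go import *
st()
s=bot.grab_frame("scene")
crop(s,210,110,120,100,6,"pics/s3.png")
```

```text
2.675 pos [ 0.6229 -0.1116  0.0657] rpy [ 1.7999e+02 -1.0000e-02 -8.8640e+01] F [0.1 0.2 0.1] M [-0.03 -0.02 -0.03] w 0.0427 dock [-0.0727 -0.0343] yaw-dock -5.99
```

View pics/s3.png

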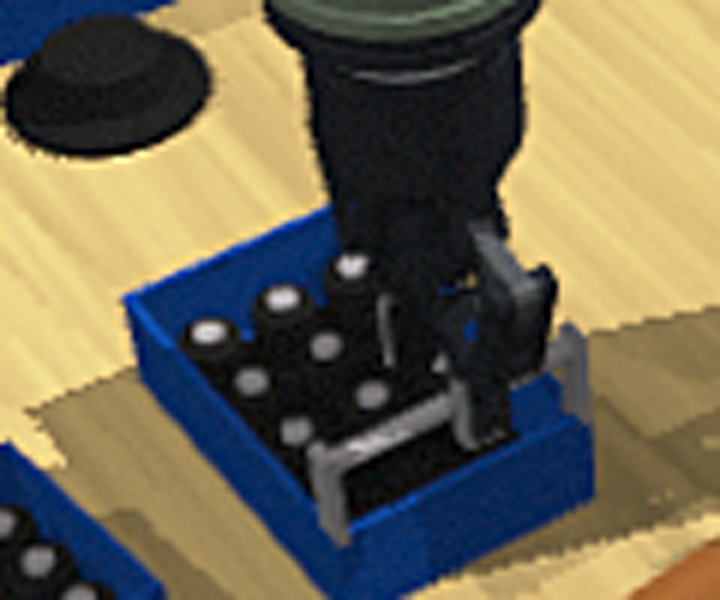

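>>> jog_arm([
  {"x":0,"y":0,"z":0,"wx":0,"wy":0,"wz":0,"claw":0},
  {"x":0,"y":0,"z":0,"wx":0,"wy":0,"wz":0,"claw":0},
  {"x":0,"y":0,"z":0,"wx":0,"wy":0,"wz":0,"claw":0},
  {"x":0,"y":0,"z":0,"wx":0,"wy":0,"wz":0,"claw":0},
  {"x":0,"y":0,"z":0,"wx":0,"wy":0,"wz":0,"claw":0},
  {"x":0,"y":0,"z":0,"wx":0,"wy":0,"wz":0,"claw":0},
], squeeze=60)

```text
clock: 3.48
position: [0.6253, -0.1118, 0.069]
tool_rot: [-3.136, -0.001, -1.547]
force: [-1.6, -0.7, 18.2]
grip_width: -0.0003
```

Run:
```python
from go import *
st()
y=-1.546
inc([.623,-.112,.105],y,.2);inc([.623,-.112,.105],y,-.2)
```

```text
3.475 pos [ 0.6253 -0.1118  0.069 ] rpy [-1.797e+02 -5.000e-02 -8.864e+01] F [-1.6 -0.7 18.2] M [ 0.06  0.24 -0.01] w -0.0003 dock [-0.0732 -0.0366] yaw-dock -6.0
shift cm [ 0.02  0.21 -3.6 ] turn deg [ -0.31 -11.51  -0.03]
shift cm [ 0.02  0.21 -3.6 ] turn deg [-0.3  11.41 -0.09]
```

Run:
```python
from go import *
s=bot.grab_frame("scene")
crop(s,210,110,120,100,6,"pics/s4.png")
print(proj(s,[[.6253,-.1118,.069],[.6253,-.1118,.088]]))
s=bot.grab_frame("top")
crop(s,300,90,180,140,4,"pics/t4.png")
```

```text
[[283.5698962  182.29872325]
 [282.89344444 176.37681604]]
```

View pics/s4.png

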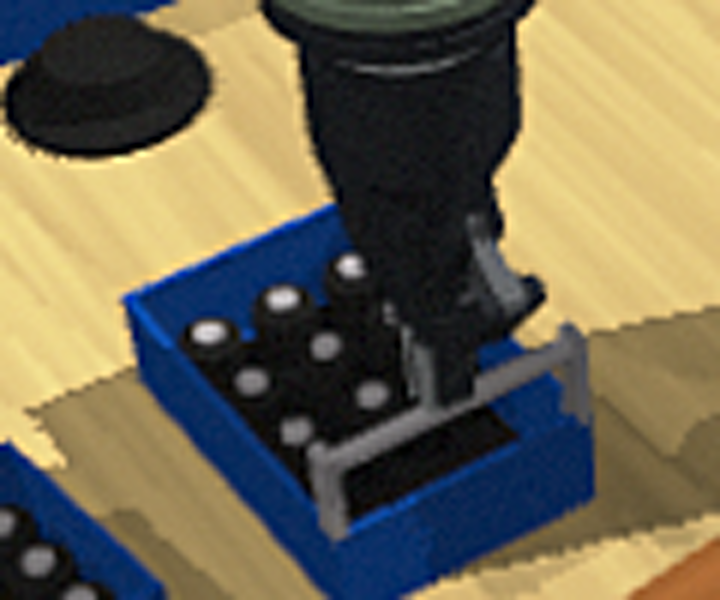

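View pics/t4.png

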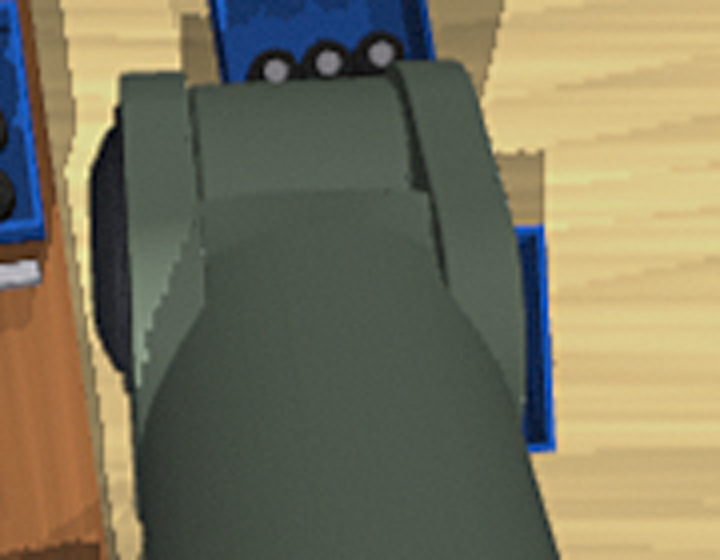

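Run:
```python
from go import *
s=bot.grab_frame("scene")
q=lambda P:((proj(s,P)-[210,110])*6).round(0).tolist()
print("closed axis",q([[.6253,-.1118,z] for z in(.069,.088,.142,.2)]))
print("open fingers",q([[.6229,-.1116+d,.072] for d in(-.036,-.021,.021,.036)]))
a=[ 0.6272,-0.2873,1.5956]
print("bar",q(T(*a,[(.175,-.05,.085),(.175,.05,.085)])),"top",q(T(*a,[(.175,-.055,.09),(.175,.055,.09)])))
print("end wall",q(T(*a,[(.18,-.06,.05),(.18,.06,.05)])))
i=cv2.imread("pics/s4.png"); 
for p in q([[.6253,-.1118,z] for z in(.069,.088,.142,.2)]): cv2.circle(i,tuple(map(int,p)),4,(0,0,255),-1)
for p in q(T(*a,[(.175,-.05,.085),(.175,.05,.085)])): cv2.circle(i,tuple(map(int,p)),4,(0,255,0),-1)
for p in q(T(*a,[(.18,-.06,.05),(.18,.06,.05),(.18,-.06,0),(0,-.06,.05)])): cv2.circle(i,tuple(map(int,p)),4,(0,255,255),-1)
cv2.imwrite("pics/s5.png",cv2.convertScaleAbs(i,alpha=1.6,beta=25))
st()
```

```text
closed axis [[441.0, 434.0], [437.0, 398.0], [425.0, 292.0], [411.0, 167.0]]
open fingers [[400.0, 374.0], [419.0, 396.0], [474.0, 457.0], [494.0, 480.0]]
bar [[330.0, 455.0], [551.0, 349.0]] top [[317.0, 451.0], [561.0, 334.0]]
end wall [[325.0, 538.0], [583.0, 410.0]]
3.625 pos [ 0.6253 -0.1118  0.069 ] rpy [-1.7969e+02 -5.0000e-02 -8.8650e+01] F [-1.4  0.6 17.7] M [ 0.09  0.25 -0.02] w -0.0001 dock [-0.0732 -0.0366] yaw-dock -6.0
```

View pics/s5.png

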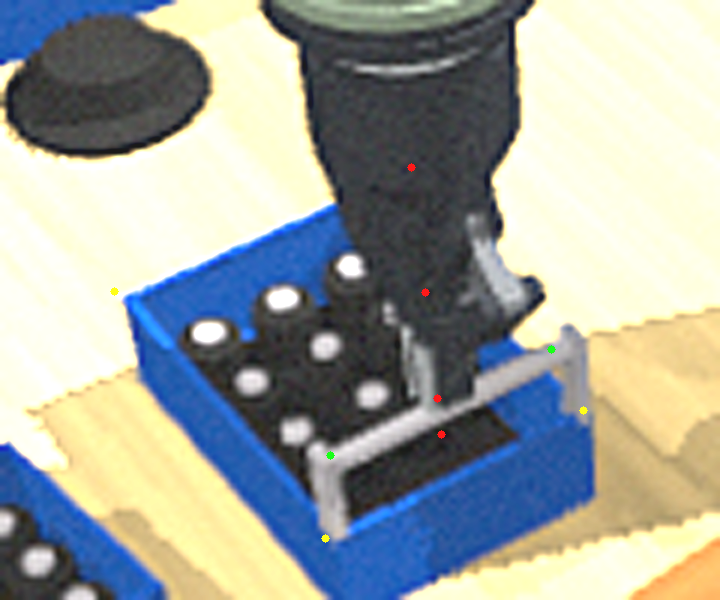

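>>> jog_arm([
  {"x":0,"y":0,"z":-2,"wx":0,"wy":0,"wz":0,"claw":0},
  {"x":0,"y":0,"z":-5,"wx":0,"wy":0,"wz":0,"claw":0},
  {"x":0,"y":0,"z":-5,"wx":0,"wy":0,"wz":0,"claw":0},
])

```text
clock: 4.0
position: [0.6265, -0.112, 0.1225]
tool_rot: [-3.132, -0.002, -1.547]
force: [0.5, 0.1, 0.5]
grip_width: 0.0003
```

Run:
```python
from go import *
st()
s=bot.grab_frame("scene")
crop(s,210,110,120,100,6,"pics/s6.png")
i=cv2.imread("pics/s6.png"); o=bot.observe()["position"]
print(((proj(s,[o])-[210,110])*6))
for p in (proj(s,[o,o+[0,0,.019],o+[0,0,.073]])-[210,110])*6: cv2.circle(i,tuple(map(int,p)),4,(0,0,255),-1)
cv2.imwrite("pics/s6.png",cv2.convertScaleAbs(i,alpha=1.6,beta=25))
```

```text
4.0 pos [ 0.6265 -0.112   0.1225] rpy [-1.7944e+02 -9.0000e-02 -8.8660e+01] F [0.5 0.1 0.5] M [-0.05 -0.   -0.03] w 0.0003 dock [-0.0735 -0.0378] yaw-dock -6.01
[[428.89867271 334.3557304 ]]
```

View pics/s6.png

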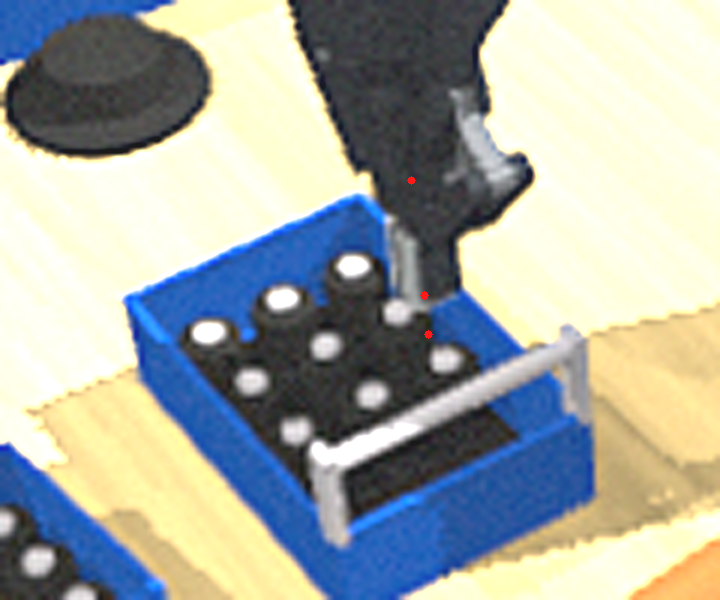

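Run:
```python
from go import *
inc([.623,-.112,.050],-1.546)
```

```text
shift cm [-0.01  0.33  7.1 ] turn deg [-0.45 -0.08 -0.07]
```

>>> jog_arm([
  {"x":0,"y":0.3,"z":0,"wx":0,"wy":0,"wz":0,"claw":50},
  {"x":0,"y":0.3,"z":0,"wx":-0.5,"wy":0,"wz":0,"claw":50},
  {"x":0,"y":0.3,"z":0,"wx":-0.5,"wy":0,"wz":0,"claw":50},
  {"x":0,"y":0.3,"z":3,"wx":-0.5,"wy":0,"wz":0,"claw":50},
  {"x":0,"y":0.3,"z":5.5,"wx":-0.5,"wy":0,"wz":0,"claw":50},
  {"x":0,"y":0.3,"z":7.2,"wx":-0.5,"wy":0,"wz":0,"claw":50},
  {"x":0,"y":0.3,"z":7.2,"wx":-0.5,"wy":0,"wz":0,"claw":50},
])

```text
clock: 4.92
position: [0.6227, -0.1119, 0.0479]
tool_rot: [3.139, -0.001, -1.547]
force: [0.3, 0.2, 0.7]
grip_width: 0.0426
```

Run:
```python
from go import *
st()
s=bot.grab_frame("scene")
crop(s,210,110,120,100,6,"pics/s7.png")
```

```text
4.925 pos [ 0.6227 -0.1119  0.0479] rpy [ 1.7984e+02 -6.0000e-02 -8.8650e+01] F [0.3 0.2 0.7] M [ 0.05 -0.03 -0.02] w 0.0426 dock [-0.073 -0.034] yaw-dock -6.0
```

View pics/s7.png

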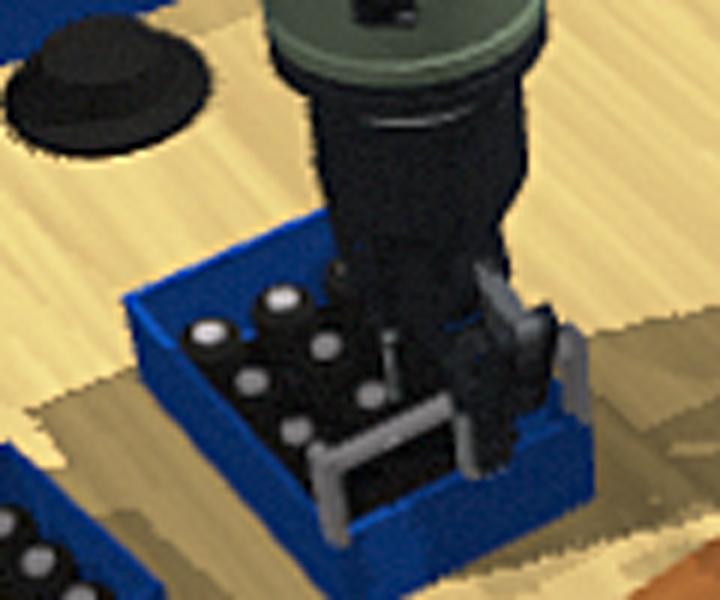

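>>> jog_arm([
  {"x":0,"y":0,"z":0,"wx":0,"wy":0,"wz":0,"claw":0},
  {"x":0,"y":0,"z":0,"wx":0,"wy":0,"wz":0,"claw":0},
  {"x":0,"y":0,"z":0,"wx":0,"wy":0,"wz":0,"claw":0},
  {"x":0,"y":0,"z":0,"wx":0,"wy":0,"wz":0,"claw":0},
  {"x":0,"y":0,"z":0,"wx":0,"wy":0,"wz":0,"claw":0},
], squeeze=60)

```text
clock: 5.6
position: [0.6239, -0.112, 0.05]
tool_rot: [-3.141, -0.001, -1.547]
force: [-1.4, -0.0, 6.5]
grip_width: 0.0081
```

Run:
```python
from go import *
st()
s=bot.grab_frame("scene")
crop(s,210,110,120,100,6,"pics/s8.png")
```

```text
5.6 pos [ 0.6239 -0.112   0.05  ] rpy [-1.7999e+02 -8.0000e-02 -8.8640e+01] F [-1.4 -0.   6.5] M [0.1  0.22 0.12] w 0.0081 dock [-0.0732 -0.0352] yaw-dock -6.0
```

View pics/s8.png

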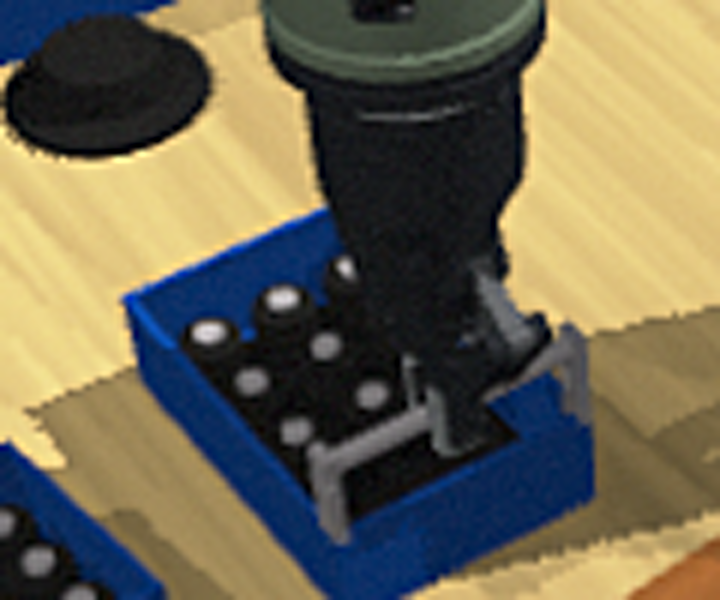

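Run:
```python
from go import *
inc([.623,-.112,.085],-1.547); inc([*w(-.02,0),.085],-1.4425)
```

```text
shift cm [-0.    0.08 -3.5 ] turn deg [-0.01 -0.08 -0.01]
shift cm [-4.92  4.05 -3.51] turn deg [-0.   -0.08 -6.  ]
```

>>> jog_arm([
  {"x":0,"y":0,"z":-0.7,"wx":0,"wy":0,"wz":0,"claw":0},
  {"x":0,"y":0,"z":-1.4,"wx":0,"wy":0,"wz":0,"claw":0},
  {"x":0,"y":0,"z":-2.1,"wx":0,"wy":0,"wz":0,"claw":0},
  {"x":0,"y":0,"z":-2.8,"wx":0,"wy":0,"wz":0,"claw":0},
  {"x":0,"y":0,"z":-3.5,"wx":0,"wy":0,"wz":0,"claw":0},
  {"x":0,"y":0,"z":-3.5,"wx":0,"wy":0,"wz":0,"claw":0},
])

```text
clock: 6.4
position: [0.6242, -0.1118, 0.0857]
tool_rot: [-3.14, -0.001, -1.547]
force: [0.3, 1.5, -2.6]
grip_width: 0.0075
```

Run:
```python
from go import *
st()
inc([*w(-.02,0),.085],-1.4425)
s=bot.grab_frame("scene")
crop(s,210,110,160,120,5,"pics/s9.png")
```

```text
6.4 pos [ 0.6242 -0.1118  0.0857] rpy [-1.7994e+02 -8.0000e-02 -8.8640e+01] F [ 0.3  1.5 -2.6] M [ 0.39  0.07 -0.05] w 0.0075 dock [-0.0731 -0.0356] yaw-dock -5.99
shift cm [-4.91  4.09  0.06] turn deg [-0.06 -0.08 -5.99]
```

View pics/s9.png

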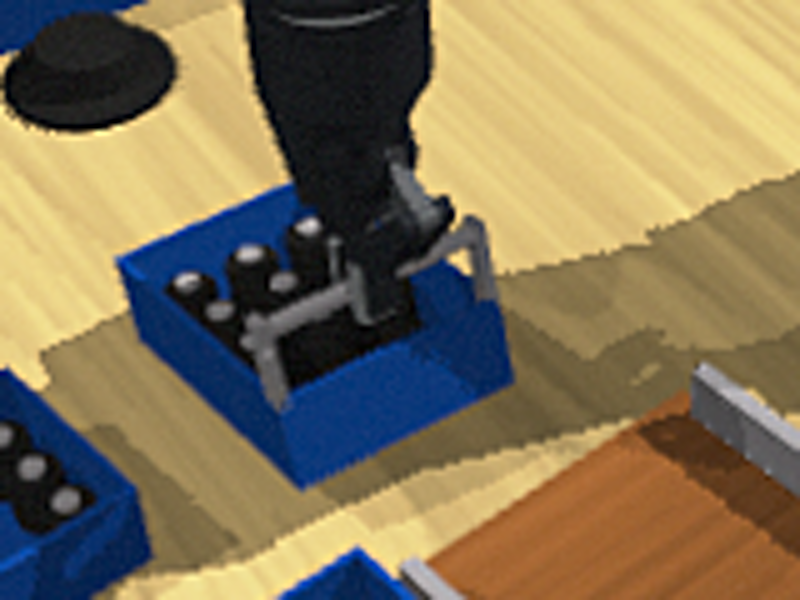

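>>> jog_arm([
  {"x":-0.6,"y":0.5,"z":0,"wx":0,"wy":0,"wz":-0.8,"claw":0},
  {"x":-1.2,"y":1,"z":0,"wx":0,"wy":0,"wz":-1.5,"claw":0},
  {"x":-1.8,"y":1.5,"z":0,"wx":0,"wy":0,"wz":-2.2,"claw":0},
  {"x":-2.4,"y":2,"z":0,"wx":0,"wy":0,"wz":-3,"claw":0},
  {"x":-3,"y":2.5,"z":0,"wx":0,"wy":0,"wz":-3.8,"claw":0},
  {"x":-3.6,"y":3,"z":0,"wx":0,"wy":0,"wz":-4.5,"claw":0},
  {"x":-4.2,"y":3.5,"z":0,"wx":0,"wy":0,"wz":-5.2,"claw":0},
  {"x":-4.9,"y":4.1,"z":0,"wx":0,"wy":0,"wz":-6,"claw":0},
  {"x":-4.9,"y":4.1,"z":0,"wx":0,"wy":0,"wz":-6,"claw":0},
])

```text
clock: 7.58
position: [0.5815, -0.0629, 0.0853]
tool_rot: [-3.141, -0.001, -1.441]
force: [-0.4, 0.5, -4.0]
grip_width: 0.0078
```

Run:
```python
from go import *
st()
inc([*w(.02,0),.085],-1.4425)
s=bot.grab_frame("scene")
crop(s,210,110,160,120,5,"pics/s10.png")
s=bot.grab_frame("top")
crop(s,190,90,250,180,3,"pics/t10.png")
```

```text
7.575 pos [ 0.5815 -0.0629  0.0853] rpy [-1.7998e+02 -5.0000e-02 -8.2570e+01] F [-0.4  0.5 -4. ] M [ 0.38  0.05 -0.  ] w 0.0078 dock [-0.0191  0.0005] yaw-dock 0.08
shift cm [-3.91 -0.06  0.03] turn deg [-0.02 -0.05  0.08]
```

View pics/s10.png

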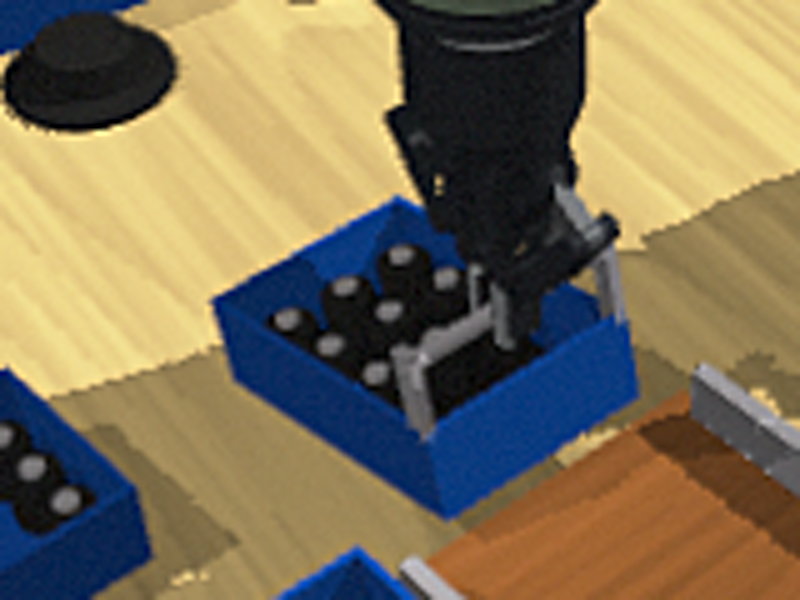

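View pics/t10.png

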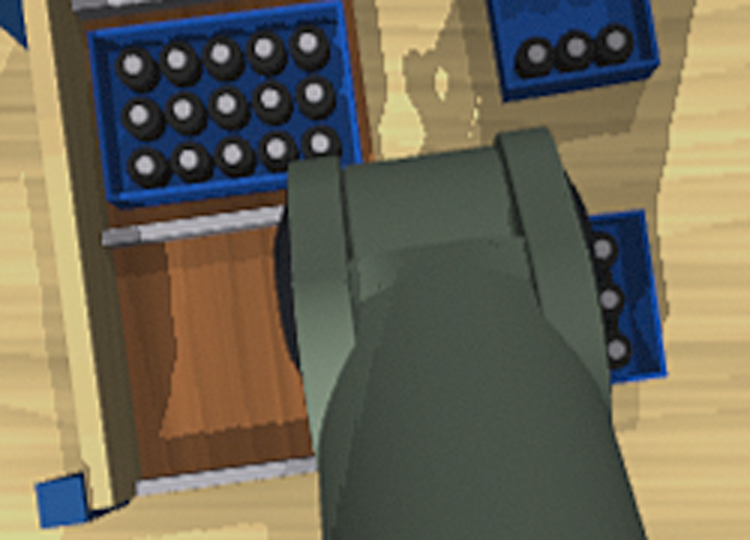

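>>> jog_arm([
  {"x":-1,"y":0,"z":0,"wx":0,"wy":0,"wz":0,"claw":0},
  {"x":-2,"y":0,"z":0,"wx":0,"wy":0,"wz":0,"claw":0},
  {"x":-3,"y":0,"z":0,"wx":0,"wy":0,"wz":0,"claw":0},
  {"x":-4,"y":0,"z":0,"wx":0,"wy":0,"wz":0,"claw":0},
  {"x":-5,"y":0,"z":0,"wx":0,"wy":0,"wz":0,"claw":0},
  {"x":-5,"y":0,"z":0,"wx":0,"wy":0,"wz":0,"claw":0},
])

```text
clock: 8.43
position: [0.5756, -0.0127, 0.0853]
tool_rot: [-3.141, -0.001, -1.441]
force: [-0.3, 0.8, -3.7]
grip_width: 0.0076
```

Run:
```python
from go import *
st()
inc([*w(.08,0),.085],-1.4425)
s=bot.grab_frame("scene")
crop(s,210,110,160,120,5,"pics/s11.png")
```

```text
8.425 pos [ 0.5756 -0.0127  0.0853] rpy [-1.7995e+02 -4.0000e-02 -8.2550e+01] F [-0.3  0.8 -3.7] M [ 0.39  0.   -0.03] w 0.0076 dock [0.0314 0.    ] yaw-dock 0.09
shift cm [-4.86 -0.01  0.03] turn deg [-0.05 -0.04  0.1 ]
```

View pics/s11.png

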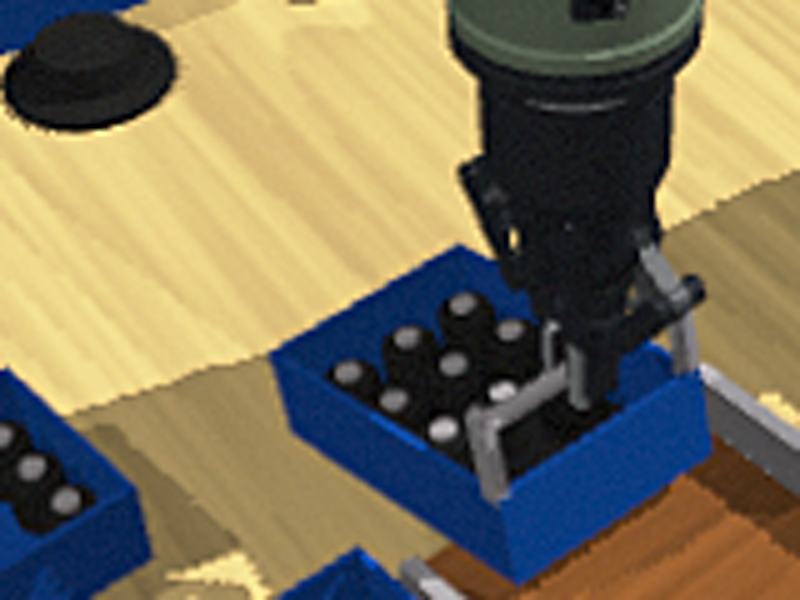

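>>> jog_arm([
  {"x":-1,"y":0,"z":0,"wx":0,"wy":0,"wz":0,"claw":0},
  {"x":-2,"y":0,"z":0,"wx":0,"wy":0,"wz":0,"claw":0},
  {"x":-3,"y":0,"z":0,"wx":0,"wy":0,"wz":0,"claw":0},
  {"x":-4,"y":0,"z":0,"wx":0,"wy":0,"wz":0,"claw":0},
  {"x":-5,"y":0,"z":0,"wx":0,"wy":0,"wz":0,"claw":0},
  {"x":-6,"y":0,"z":0.2,"wx":0,"wy":0,"wz":0,"claw":0},
  {"x":-6.5,"y":0,"z":0.5,"wx":0,"wy":0,"wz":0,"claw":0},
  {"x":-7,"y":0,"z":0.8,"wx":0,"wy":0,"wz":0,"claw":0},
])

```text
clock: 9.48
position: [0.5667, 0.0559, 0.0771]
tool_rot: [-3.141, -0.001, -1.442]
force: [0.1, -2.5, 0.1]
grip_width: 0.0077
```

Run:
```python
from go import *
st()
s=bot.grab_frame("scene")
crop(s,210,130,160,120,5,"pics/s12.png")
```

```text
9.475 pos [0.5667 0.0559 0.0771] rpy [-1.7994e+02 -8.0000e-02 -8.2600e+01] F [ 0.1 -2.5  0.1] M [-1.05 -0.13  0.07] w 0.0077 dock [0.1006 0.    ] yaw-dock 0.05
```

View pics/s12.png

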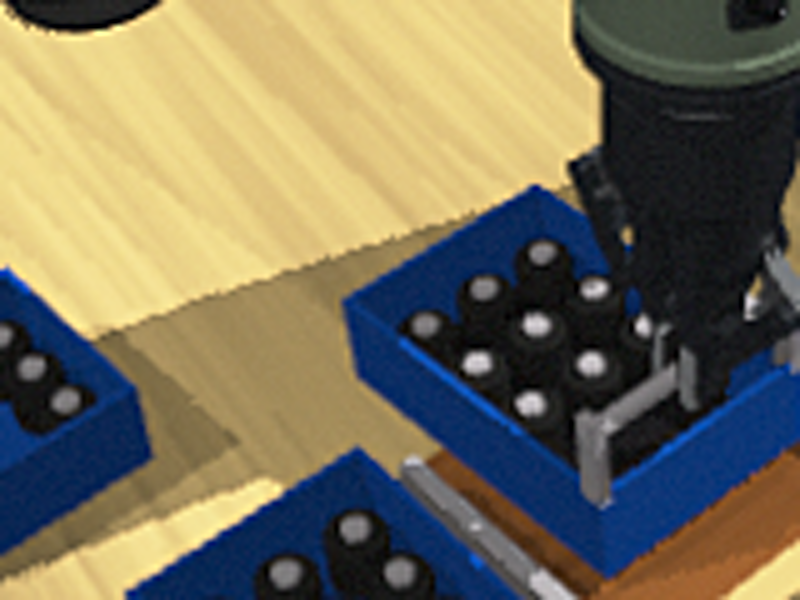

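>>> jog_arm([
  {"x":-1,"y":0,"z":0.3,"wx":0,"wy":0,"wz":0,"claw":0},
  {"x":-2,"y":0,"z":0.6,"wx":0,"wy":0,"wz":0,"claw":0},
  {"x":-3,"y":0,"z":0.7,"wx":0,"wy":0,"wz":0,"claw":0},
  {"x":-4,"y":0,"z":0.8,"wx":0,"wy":0,"wz":0,"claw":0},
  {"x":-4.5,"y":0,"z":0.8,"wx":0,"wy":0,"wz":0,"claw":0},
  {"x":-5,"y":0,"z":0.8,"wx":0,"wy":0,"wz":0,"claw":0},
  {"x":-5,"y":0,"z":0.8,"wx":0,"wy":0,"wz":0,"claw":0},
])

```text
clock: 10.4
position: [0.5604, 0.1074, 0.0692]
tool_rot: [-3.14, -0.0, -1.44]
force: [-1.3, 0.6, 5.3]
grip_width: 0.0078
```

Run:
```python
from go import *
st()
s=bot.grab_frame("scene")
crop(s,240,150,160,120,5,"pics/s13.png")
t=bot.grab_frame("top")
crop(t,190,90,250,180,3,"pics/t13.png")
```

```text
10.4 pos [0.5604 0.1074 0.0692] rpy [-1.799e+02 -3.000e-02 -8.253e+01] F [-1.3  0.6  5.3] M [-0.33  0.01 -0.06] w 0.0078 dock [ 0.1525 -0.0003] yaw-dock 0.12
```

View pics/s13.png

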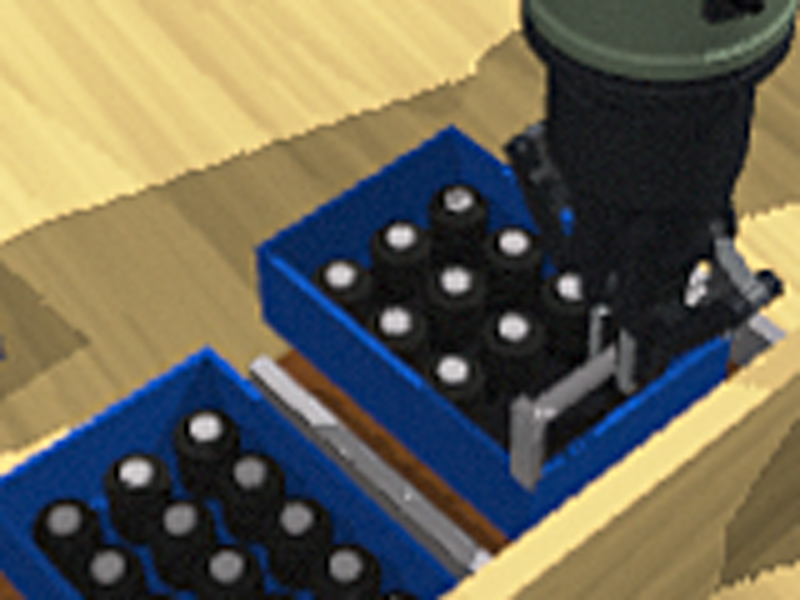

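View pics/t13.png

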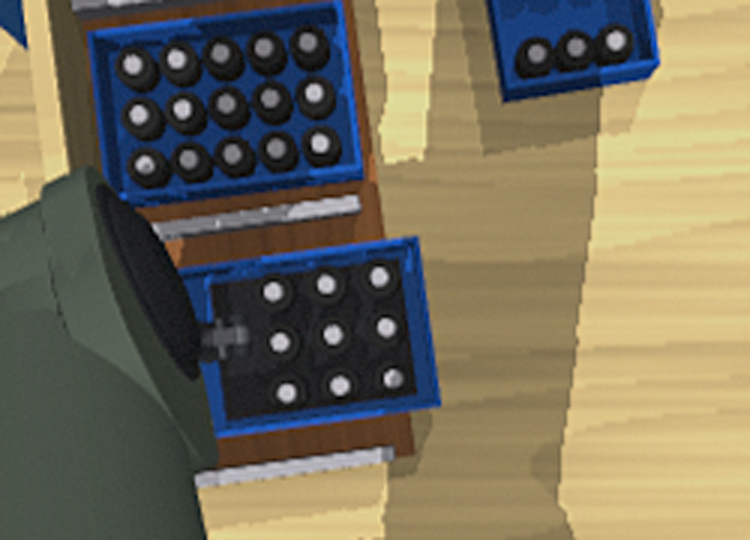

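>>> jog_arm([
  {"x":-0.5,"y":0,"z":0,"wx":0,"wy":0,"wz":0,"claw":0},
  {"x":-1.1,"y":0,"z":0,"wx":0,"wy":0,"wz":0,"claw":0},
  {"x":-1.1,"y":0,"z":0,"wx":0,"wy":0,"wz":0,"claw":0},
  {"x":-1.1,"y":0,"z":0,"wx":0,"wy":0,"wz":0,"claw":22},
  {"x":-1.1,"y":0,"z":0,"wx":0,"wy":0,"wz":0,"claw":22},
  {"x":-1.1,"y":0,"z":0,"wx":0,"wy":0,"wz":0,"claw":22},
])

```text
clock: 11.25
position: [0.5589, 0.1181, 0.0691]
tool_rot: [-3.14, -0.0, -1.441]
force: [0.0, -1.2, 0.4]
grip_width: 0.0185
```

Run:
```python
from go import *
st()
inc([*w(.163,0),.17],-1.4425)
inc([*w(-.06,0),.17],-1.4425)
s=bot.grab_frame("scene")
crop(s,240,150,160,120,5,"pics/s14.png")
```

```text
11.25 pos [0.5589 0.1181 0.0691] rpy [-1.799e+02 -2.000e-02 -8.254e+01] F [ 0.  -1.2  0.4] M [ 0.07 -0.04 -0.  ] w 0.0185 dock [ 0.1633 -0.0002] yaw-dock 0.1
shift cm [  0.04   0.   -10.09] turn deg [-0.1  -0.02  0.1 ]
shift cm [ 22.34   0.05 -10.08] turn deg [-0.1  -0.02  0.1 ]
```

View pics/s14.png

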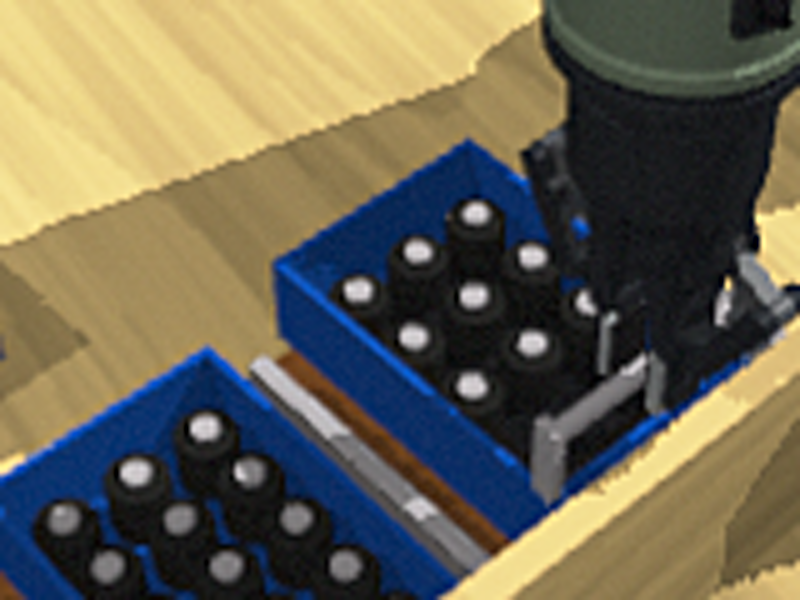

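Released on a level tray. Raise straight up, then go back behind the rear end.

>>> jog_arm([
  {"x":0,"y":0,"z":-3,"wx":0,"wy":0,"wz":0,"claw":22},
  {"x":0,"y":0,"z":-7,"wx":0,"wy":0,"wz":0,"claw":22},
  {"x":0,"y":0,"z":-10,"wx":0,"wy":0,"wz":0,"claw":22},
  {"x":6,"y":0,"z":-10,"wx":0,"wy":0,"wz":0,"claw":0},
  {"x":12,"y":0,"z":-10,"wx":0,"wy":0,"wz":0,"claw":0},
  {"x":18,"y":0,"z":-10,"wx":0,"wy":0,"wz":0,"claw":0},
  {"x":24,"y":0,"z":-10,"wx":0,"wy":0,"wz":0,"claw":0},
  {"x":24,"y":0,"z":-10,"wx":0,"wy":0,"wz":0,"claw":0},
  {"x":24,"y":0,"z":-10,"wx":0,"wy":0,"wz":0,"claw":0},
])

```text
clock: 12.42
position: [0.5898, -0.1195, 0.1691]
tool_rot: [-3.14, 0.0, -1.441]
force: [-0.5, 1.6, -0.3]
grip_width: 0.0002
```

Run:
```python
from go import *
st()
inc([*w(-.075,0),.03],-1.4425)
s=bot.grab_frame("scene")
crop(s,210,130,200,150,4,"pics/s15.png")
```

```text
12.425 pos [ 0.5898 -0.1195  0.1691] rpy [-1.7991e+02  1.0000e-02 -8.2560e+01] F [-0.5  1.6 -0.3] M [ 0.05  0.   -0.  ] w 0.0002 dock [-0.0763 -0.0004] yaw-dock 0.09
shift cm [-0.13  0.06 13.91] turn deg [-0.09  0.01  0.09]
```

View pics/s15.png

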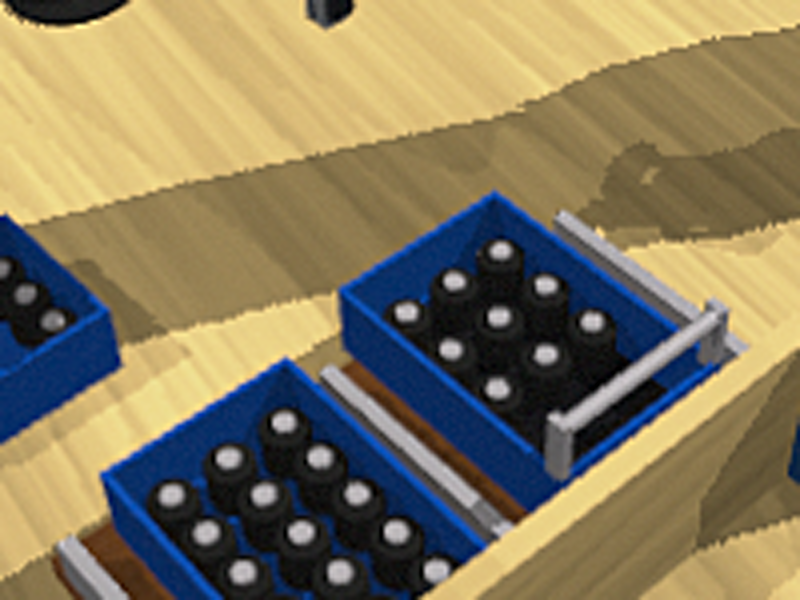

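>>> jog_arm([
  {"x":0,"y":0,"z":5,"wx":0,"wy":0,"wz":0,"claw":0},
  {"x":0,"y":0,"z":10,"wx":0,"wy":0,"wz":0,"claw":0},
  {"x":0,"y":0,"z":13.7,"wx":0,"wy":0,"wz":0,"claw":0},
  {"x":0,"y":0,"z":13.7,"wx":0,"wy":0,"wz":0,"claw":0},
  {"x":0,"y":0,"z":13.7,"wx":0,"wy":0,"wz":0,"claw":0},
])

```text
clock: 13.1
position: [0.591, -0.118, 0.0337]
tool_rot: [-3.138, 0.0, -1.439]
force: [0.4, -0.5, 0.3]
grip_width: -0.0
```

Run:
```python
from go import *
st()
s=bot.grab_frame("scene")
crop(s,210,130,200,150,4,"pics/s16.png")
t=bot.grab_frame("top")
crop(t,190,90,250,180,3,"pics/t16.png")
```

```text
13.1 pos [ 0.591  -0.118   0.0337] rpy [-1.7981e+02  1.0000e-02 -8.2430e+01] F [ 0.4 -0.5  0.3] M [-0.    0.    0.01] w -0.0 dock [-0.075  -0.0018] yaw-dock 0.22
```

View pics/s16.png

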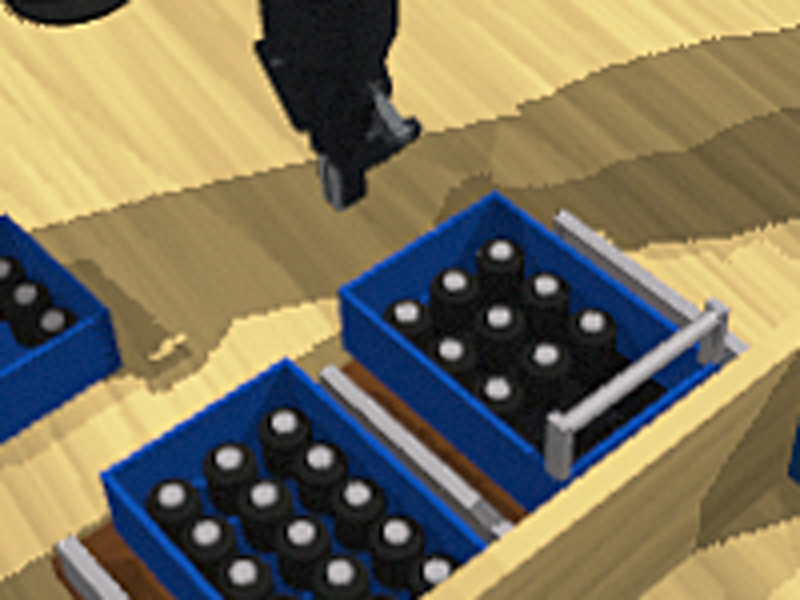

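View pics/t16.png

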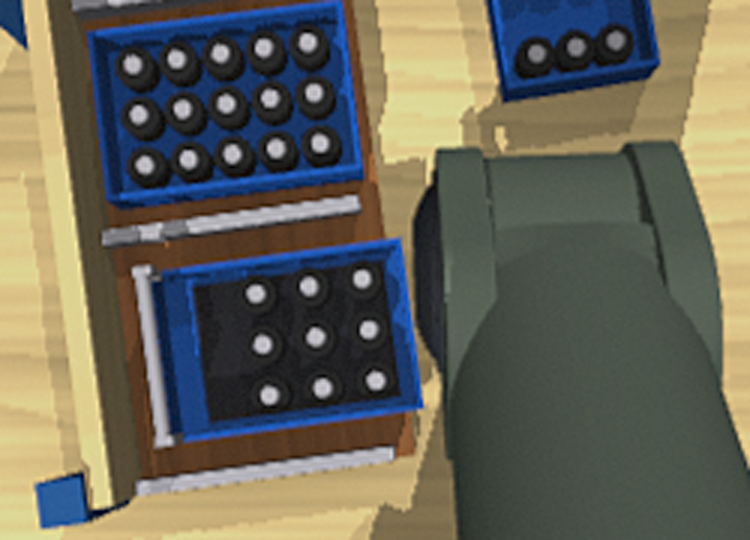

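>>> jog_arm([
  {"x":0,"y":0,"z":1.1,"wx":0,"wy":0,"wz":0,"claw":0},
  {"x":-1,"y":0,"z":1.1,"wx":0,"wy":0,"wz":0,"claw":0},
  {"x":-2.5,"y":-0.1,"z":1.1,"wx":0,"wy":0,"wz":0,"claw":0},
  {"x":-4,"y":-0.1,"z":1.1,"wx":0,"wy":0,"wz":0,"claw":0},
  {"x":-5,"y":-0.1,"z":1.1,"wx":0,"wy":0,"wz":0,"claw":0},
  {"x":-5.6,"y":-0.1,"z":1.1,"wx":0,"wy":0,"wz":0,"claw":0},
  {"x":-6.1,"y":-0.1,"z":1.1,"wx":0,"wy":0,"wz":0,"claw":0},
  {"x":-6.1,"y":-0.1,"z":1.1,"wx":0,"wy":0,"wz":0,"claw":0},
])

```text
clock: 14.2
position: [0.5843, -0.0576, 0.0231]
tool_rot: [-3.137, -0.0, -1.439]
force: [-1.1, -0.2, 0.2]
grip_width: 0.0001
```

Run:
```python
from go import *
st()
s=bot.grab_frame("scene")
crop(s,210,130,200,150,4,"pics/s17.png")
```

```text
14.2 pos [ 0.5843 -0.0576  0.0231] rpy [-1.7975e+02 -1.0000e-02 -8.2460e+01] F [-1.1 -0.2  0.2] M [-0.01 -0.02  0.  ] w 0.0001 dock [-0.0142 -0.0029] yaw-dock 0.19
```

View pics/s17.png

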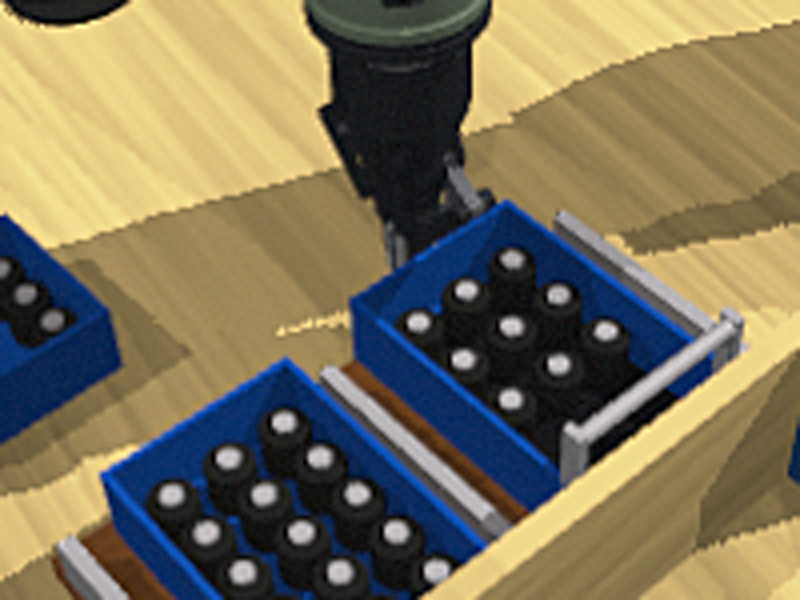

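>>> jog_arm([
  {"x":-0.3,"y":-0.1,"z":0,"wx":0,"wy":0,"wz":0,"claw":0},
  {"x":-0.6,"y":-0.2,"z":0,"wx":0,"wy":0,"wz":0,"claw":0},
  {"x":-0.9,"y":-0.2,"z":0,"wx":0,"wy":0,"wz":0,"claw":0},
  {"x":-1.2,"y":-0.2,"z":0,"wx":0,"wy":0,"wz":0,"claw":0},
  {"x":-1.5,"y":-0.2,"z":0,"wx":0,"wy":0,"wz":0,"claw":0},
  {"x":-1.5,"y":-0.2,"z":0,"wx":0,"wy":0,"wz":0,"claw":0},
])

```text
clock: 15.0
position: [0.5842, -0.0421, 0.023]
tool_rot: [-3.137, 0.0, -1.439]
force: [0.9, 0.0, 0.3]
grip_width: 0.0002
```

Run:
```python
from go import *
st()
```

```text
15.0 pos [ 0.5842 -0.0421  0.023 ] rpy [-1.7976e+02  1.0000e-02 -8.2440e+01] F [0.9 0.  0.3] M [ 0.01 -0.02 -0.06] w 0.0002 dock [ 0.0012 -0.0048] yaw-dock 0.21
```

>>> jog_arm([
  {"x":-0.2,"y":0,"z":0,"wx":0,"wy":0,"wz":0,"claw":0},
  {"x":-0.4,"y":0,"z":0,"wx":0,"wy":0,"wz":0,"claw":0},
  {"x":-0.5,"y":0,"z":0,"wx":0,"wy":0,"wz":0,"claw":0},
  {"x":-0.5,"y":0,"z":0,"wx":0,"wy":0,"wz":0,"claw":0},
])

```text
clock: 15.5
position: [0.5835, -0.0377, 0.023]
tool_rot: [-3.138, -0.0, -1.439]
force: [-0.1, -3.6, 0.8]
grip_width: -0.0001
```

Run:
```python
from go import *
st()
s=bot.grab_frame("scene")
crop(s,250,150,200,150,4,"pics/s18.png")
t=bot.grab_frame("top")
crop(t,190,90,250,180,3,"pics/t18.png")
```

```text
15.5 pos [ 0.5835 -0.0377  0.023 ] rpy [-1.7977e+02 -2.0000e-02 -8.2460e+01] F [-0.1 -3.6  0.8] M [-1.06 -0.05  0.05] w -0.0001 dock [ 0.0057 -0.0046] yaw-dock 0.19
```

View pics/t18.png

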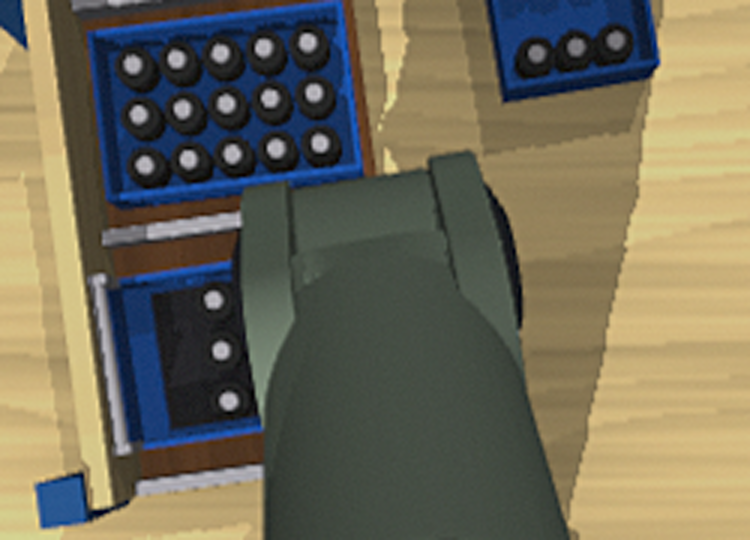

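View pics/s18.png

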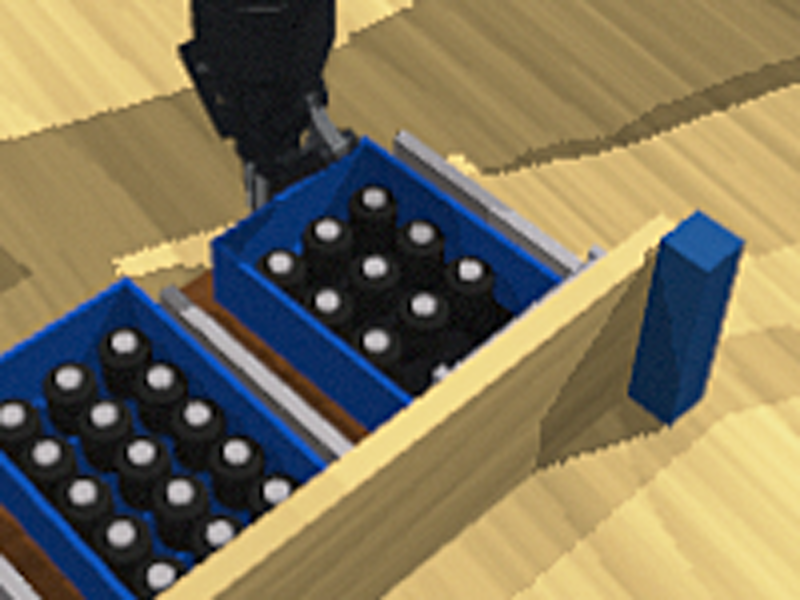

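>>> jog_arm([
  {"x":-0.2,"y":0,"z":0,"wx":0,"wy":0,"wz":0,"claw":0},
  {"x":-0.4,"y":0,"z":0,"wx":0,"wy":0,"wz":0,"claw":0},
  {"x":-0.4,"y":0,"z":0,"wx":0,"wy":0,"wz":0,"claw":0},
])

```text
clock: 15.98
position: [0.5824, -0.0374, 0.0231]
tool_rot: [-3.139, -0.004, -1.442]
force: [-1.6, -20.0, 1.6]
grip_width: 0.0
```

Run:
```python
from go import *
st()
```

```text
15.975 pos [ 0.5824 -0.0374  0.0231] rpy [-179.85   -0.22  -82.61] F [ -1.6 -20.    1.6] M [-4.18  0.33  0.1 ] w 0.0 dock [ 0.0061 -0.0036] yaw-dock 0.04
```

>>> jog_arm([
  {"x":0.5,"y":0,"z":0,"wx":0,"wy":0,"wz":0,"claw":0},
  {"x":3,"y":0,"z":0,"wx":0,"wy":0,"wz":0,"claw":0},
  {"x":7,"y":0,"z":0,"wx":0,"wy":0,"wz":0,"claw":0},
  {"x":10,"y":0,"z":-4,"wx":0,"wy":0,"wz":0,"claw":0},
  {"x":13,"y":0,"z":-10,"wx":0,"wy":0,"wz":0,"claw":0},
  {"x":15,"y":0,"z":-15,"wx":0,"wy":0,"wz":0,"claw":0},
  {"x":15,"y":0,"z":-18,"wx":0,"wy":0,"wz":0,"claw":0},
  {"x":15,"y":0,"z":-18,"wx":0,"wy":0,"wz":0,"claw":0},
])

```text
clock: 16.98
position: [0.6023, -0.1855, 0.206]
tool_rot: [-3.135, -0.005, -1.442]
force: [-0.1, -0.1, -0.5]
grip_width: -0.0002
```

Run:
```python
from go import *
st()
for n,cr in (("scene",(250,150,200,150)),("top",(190,70,250,200))):
    c=bot.grab_frame(n)
    hb=np.array([[*w(.195,-.05),.103],[*w(.195,.05),.103]]); p=proj(c,hb)
    rear=proj(c,[[*w(.02,-.06),.068],[*w(.02,.06),.068]])
    crop(c,*cr,4 if n=="scene" else 3,f"pics/end_{n}.png")
    i=cv2.imread(f"pics/end_{n}.png"); k=4 if n=="scene" else 3
    for q in np.r_[p,rear]: cv2.circle(i,tuple(((q-cr[:2])*k).astype(int).tolist()),3,(0,0,255),-1)
    cv2.imwrite(f"pics/end_{n}.png",i)
```

```text
16.975 pos [ 0.6023 -0.1855  0.206 ] rpy [-179.63   -0.27  -82.61] F [-0.1 -0.1 -0.5] M [ 0.06 -0.05 -0.  ] w -0.0002 dock [-0.1433 -0.0044] yaw-dock 0.04
```

View pics/end_scene.png

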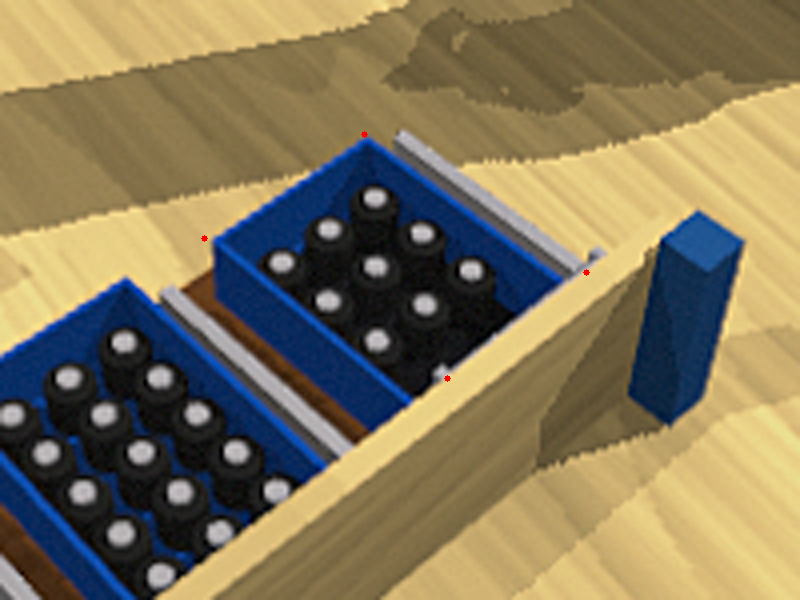

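View pics/end_top.png

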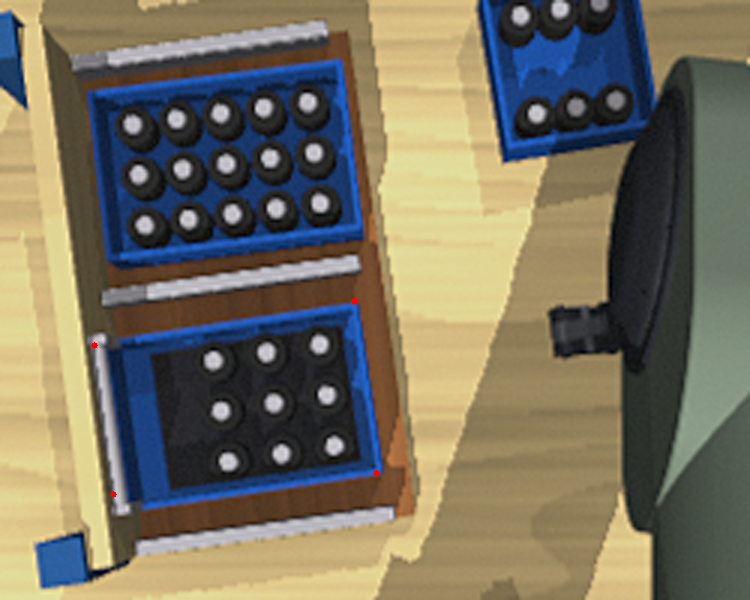

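Run:
```python
from workcell import bot
print(bot.job_done())
```

```text
the job is handed in; nothing more can be done
None
```

The blue tray with the handle is put away in the empty lane, against the back stop, and I handed the job in at about 17 s of the 53 s. No verdict came back.

- **First grasp missed:** the fingers shut on top of the bar. The picture and the contact force both showed the real fingertips about 20 mm higher than the reported TCP, so I lowered the gripper by that amount and the second grasp held.
- **Lean on the step:** I raised the handle end to about 0.12 m with the rear end still on the bench, then turned it about 6° and moved it sideways onto the lane's middle. It was leaning over the board edge with the handle at dock x of about 31 mm and the rear still down.
- **Into the lane:** I pulled it in and lowered it to level, let go at dock x of about 163 mm, and pushed the rear wall with the closed fingers.
- **At the stop:** the push met about 20 N with no further movement, within 1 mm of where I had worked out home to be.

In the final pictures the tray lies flat and straight between the rails with its bar against the stop. The neighbouring tray is where it was at the start, and the gripper is clear of everything.

Two readings disagreed slightly. Points projected into the scene camera fell about 2 pixels to the side of the real features throughout. The bar gripped at about 8 mm, although it is given as 10 mm.

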